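Key and latch the torsion spindle of a test rig

ROBOT

A 7-joint arm with a two-finger parallel gripper is mounted at the origin on the work surface. World frame = base frame: x ahead of the robot, y to its left, z up, the work surface at z = 0. Lengths are in m, angles in rad, forces in N, time in s.
With the tool pointing down it reaches from about 0.425 to 0.95 m from the base axis. Payload 16.7 kg.
Tool frame: the origin (TCP) lies at the very end of the fingers, on their centre line; the grasp point (between the pads) lies robot.grip_point_offset behind it (robot.grip_point_offset is the distance from the TCP to the grasp point, in m); x points along the fingers, z is the direction in which the jaws open and shut, and the axes are right-handed (so a half turn about x gives the same grasp; the last joint's range is limited). The gripper opens to 94 mm and grips with 3 to 60 N. Pads are 16 mm wide; open, the fingers measure 119 mm over their backs; the gripper's body (75 mm by 177 mm) begins 78 mm behind the grasp point.
Start: joints at [-1.288, 0.426, 0.074, 1.606, -0.034, 1.111, -0.067], TCP at [0.283, 0.613, 0.205] pointing down, gripper open.
Joint ranges: [-2.85, 2.85], [-0.5, 2.14], [-1.23, 1.37], [0.21, 2.46], [-1.02, 4.16], [0.16, 2.05], [-2.73, 2.73]. Speed limits (rad/s): [1.89, 1.89, 2.39, 2.39, 3.01, 3.01, 3.01].

INTERFACE

Orientations are given as a unit quaternion [w, x, y, z].
In Python, from plant import robot, get_image gives the robot as it stands.
- The arm moves only by the shell command python3 -m inch 'ROWS'. ROWS is JSON, a list of rows, each an object with "grip": the opening, from -1 (shut) to 1 (fully open); "xyz": the shift along the tool's x, y, z in mm, a list of three; "yaw": the turn about the tool's x in degrees. In form: [{"grip": grip, "xyz": [x, y, z], "yaw": yaw}, ...]. A call has 1 to 10 rows; each row shifts and turns the commanded pose from where the row before left it, along the tool's axes as they then stand; what a row does not reach is not made up. A row lasts 1/8 s, in which the tool goes at most 62.5 mm and 10.7 degrees, less where a joint would pass 70% of its speed; a pose out of reach is approached as far as the arm can. A call with a gripper value outside its range is refused whole. The fingers move at their own pace and stop on an object; the grip force is fixed at half the most. Time passes only in rows, so rows that do not move let the fingers close. It gives the time, the measured TCP pose, the force and the opening at its end, in the units of the state.
- robot.read_state(): the state, without advancing time (a new reading comes with each control period).
- get_image(name): name is "scene" or "side" or "wrist"; returns a dict with "img" (400x640x3 uint8, red, green, blue), "depth" (400x640 float32, m along the optical axis (not along the pixel's ray), 0 where there is no reading), "fov_y" (degrees; the focal length in pixels is half the picture's height over the tangent of half this angle, whatever the lens; pixels are square), "cx", "cy" (the principal point, pixels), "camera_from_world" (4x4, takes a point from world to camera coordinates). Camera axes: x right, y down, z forward; pixel columns grow to the right and rows downward; lengths in m; the calibration is good to about 2 mm. The wrist camera is an equidistant fisheye: a pixel r from the principal point sees the ray r / f radians off the axis. A picture is of the moment at which its call begins.
- robot.sign_off(): hands the job in, once; it reports no verdict.
The state is a dict: "clock": time; "joint_positions": joint angles; "joint_vel": joint speeds; "tau": joint torques, N m; "tool_pos": TCP position; "tcp_rot": TCP orientation; "force": force on the tool from outside, world axes, zero at the start; "ft_torque": the same for the moment, N m; "grip_width": finger opening in m.
Only numpy, scipy, OpenCV 4.12 (cv2) and the standard library are available. Lean on these libraries where they do the work, as an engineer would, in place of code of your own. Each camera call takes 0.05 s, during which the arm holds its last target.

TASK

Lock the spindle of the torsion grip: push its tommy bar round until the keyway in the flange faces the sliding key, slide the key fully home into the keyway, then swing the latch fully across behind the key's grip. Let go of everything and leave the other things on the bench and on the base plate where they are.

Things in the scene. Friction and masses are not known exactly. Their poses are not given: they have to be found in the camera images.
- lock_unit: Spindle lock unit, fixed to the bench: grey base plate 225 x 335 x 12 mm carrying spindle, key guide and latch. Origin on the spindle's upright axis at bench level; z up; the plate spans x -110..115, y -250..85 mm in its frame. The key slides along the unit's +y, on x = 0, towards the spindle.
- guide (a point): Middle of the key's guide, level with its rails' tops (30 mm above the bench; at y -137 mm in the unit's frame). Two aluminium rails, inner faces 18 mm and outer 42 mm apart, from y -202 to -72 mm.
- bridge (a point): Top rear edge, mid-width, of the dark bridge over the guide: 46 mm wide, y -113.5 to -75.5 mm in the unit's frame, top 41.5 mm above the bench. The key is home when the front of its upright grip meets this rear face.
- latch_pivot (a point): Latch pivot axis, upright, at x -55, y -136 mm in the unit's frame; point at the arm's top, 44 mm above the bench (boss top 48 mm).
- spindle (a joint): Turn of the steel spindle, rad, counter-clockwise from above positive, stops at -0.6 and 1.8. At 0 the keyway points to the unit's -y, square to the key, and the tommy bar to +y. Starts 0.5 to 1.5: the bar must be pushed clockwise from above. Stays where it is left; pushing takes about 2 to 3 N at 100 mm radius.
- flange (a point): Centre of the flange's top face, 34 mm above the bench. Flange 120 mm across, 20 mm thick, with one keyway through its rim, open to the top, 20 mm wide, floor 36 mm from the axis. On the flange a dark collar 66 mm across, up to 80 mm, and two small jaws up to 100 mm above the bench.
- bar_knob (a point): Centre of the black ball (22 mm) at the end of the tommy bar, 127 mm from the spindle axis, 68 mm above the bench. The bar is a round steel rod 12 mm thick, level, at that height, straight out from the collar opposite to the keyway.
- keyway (a point): Mouth of the keyway: middle of its width, 56 mm from the spindle axis, at the flange's top face (34 mm above the bench).
- key: Loose steel key, 0.22 kg, in the guide: bar 16 x 90 x 16 mm, round nose at +y (the way it slides in); at the rear an upright grip 20 mm wide, y -45 to -31 mm, top 48 mm above the key's underside. Origin mid-bar on the underside, 12 mm above the bench. Home: origin at y -82.5 mm in the unit's frame; starts 25 to 40 mm behind. Enters only a keyway that faces it; its nose centres small errors.
- latch (a joint): Swing of the dark flat latch arm, rad: 0 = shut, at its stop, arm to the unit's +x, across behind the key's grip; grows clockwise from above as it opens; starts 1.45 to 1.9 (arm roughly to -y), stop at 2.3. Stays where left; under 1.5 N at the pin. Arm 12 mm wide, 72 mm from pivot to end, 34 to 44 mm above the bench; shut, it stands 2.5 mm behind the grip of a key that is home.
- latch_pin (a point): Middle of the upright round steel pin near the latch arm's end, 65 mm from its pivot; pin 12 mm thick, 44 to 76 mm above the bench (this point at 60 mm).
- nut: Bystander: steel collar nut 28 mm across, 12 mm tall, lying on the base plate. Origin under its centre.
- specimen: Bystander: white dumbbell test specimen 86 x 20 x 4 mm, on the base plate, long axis y. Origin under its centre.
- load_cell: Bystander: aluminium load cell block 105 x 32 x 56 mm with a threaded stud on top (86 mm in all). Origin under its centre.
- weight: Bystander: brass weight 48 mm across, 66 mm tall. Origin under its centre.
- driver: Bystander: black-handled screwdriver lying on the bench.
- spanner: Bystander: spanner lying on the bench.
Things that resemble listed ones, but are neither listed nor needed, are in the scene too. There is more than one size of the key; the one meant has the size given above.

How it is judged:
On the way:
1. the keyway faces the key, which is not yet home (value of joint spindle between -0.12 and 0.12 rad and y of key in the frame of lock_unit below -0.0905 m), for 0.2 s.
At the end, for the whole second after the job is handed in: The spindle stands with its keyway facing the key (within 0.1 rad), the key lies flat in its guide (within 4 mm of its centreline and of the guide floor, tilted under 0.06 rad) and is home in the keyway to within 4 mm, the latch is within 0.1 rad of shut, and all of them are at rest (value of joint spindle between -0.1 and 0.1 rad and y of key in the frame of lock_unit above -0.0865 m and x of key in the frame of lock_unit between -0.004 and 0.004 m and height (world z) of key below 0.016 m and angle between key's own z axis and vertical below 0.06 rad and value of joint latch below 0.1 rad and linear speed of key below 0.01 m/s and velocity of joint spindle between -0.05 and 0.05 rad/s and velocity of joint latch between -0.05 and 0.05 rad/s); the robot touches nothing.
It fails at once if a bystander was moved by more than 30 mm (distance of any of nut, specimen, load_cell, weight, driver, spanner from where it was at the start of the episode above 0.03 m).
It also fails if it takes over 58 s, if anything falls off the work surface, if the arm or the gripper's body presses on something with over 40 N, if the wrist force passes 120 N, or if a joint passes its speed limit or range.

## Working session

There is one attempt and no reset: what is moved stays moved. The work goes in short steps, Python scripts to look and compute and a shell command to move; the robot and the scene stay as the last step left them, time stands still between calls to the robot, and variables do not carry over. Pictures are saved under pics/ and viewed, and the job is handed in when it is done.

```bash
ls; mkdir -p pics
python3 - <<'E'
from plant import robot,get_image
import cv2
print(robot.read_state(), robot.grip_point_offset)
for n in ("scene","side","wrist"):
    d=get_image(n); cv2.imwrite(f"pics/a_{n}.png",d["img"][:,:,::-1])
    print(n,d["fov_y"],d["cx"],d["cy"],d["camera_from_world"].round(3).tolist())
E
```

```text
pics
{'clock': 0.0, 'joint_positions': array([-1.28749172,  0.42674067,  0.07387019,  1.60660738, -0.03411038,
        1.1107729 , -0.06708769]), 'joint_vel': array([-0.00034144,  0.00018017,  0.00080775,  0.00055925,  0.00153626,
        0.00060214, -0.00036209]), 'tau': array([-9.72113048e-04, -9.35823941e+01,  3.66602629e+00, -4.54206598e+01,
       -4.89529688e-02,  1.99996121e-02,  1.54179065e-04]), 'tool_pos': array([0.28296271, 0.61235159, 0.20477024]), 'tcp_rot': array([ 0.59534561, -0.38123577,  0.59606347,  0.38069834]), 'force': array([-1.10306419,  0.53282357, -0.37815268]), 'ft_torque': array([-0.01406622,  0.00848322,  0.01991812]), 'grip_width': 0.0939330460045188} 0.0188
scene 45.37262504171909 323.39658776866725 199.51626986414888 [[0.068, 0.998, -0.017, -0.026], [0.697, -0.06, -0.715, -0.314], [-0.714, 0.037, -0.699, 1.827], [0.0, 0.0, 0.0, 1.0]]
side 42.774123522224016 316.05950783315967 194.93912547267735 [[0.959, -0.285, -0.012, -0.538], [-0.214, -0.692, -0.69, 0.183], [0.188, 0.663, -0.724, 1.177], [0.0, 0.0, 0.0, 1.0]]
wrist 65.70646984690485 317.5288197231439 196.04546990696215 [[0.42, 0.908, -0.001, -0.675], [0.881, -0.407, 0.241, -0.024], [0.218, -0.102, -0.971, 0.39], [0.0, 0.0, 0.0, 1.0]]
```

View pics/a_scene.png

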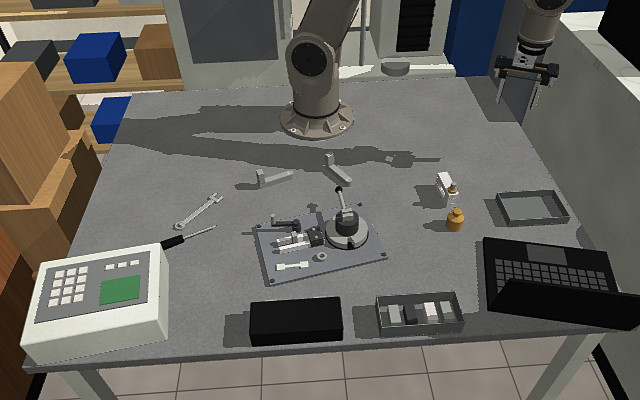

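View pics/a_side.png

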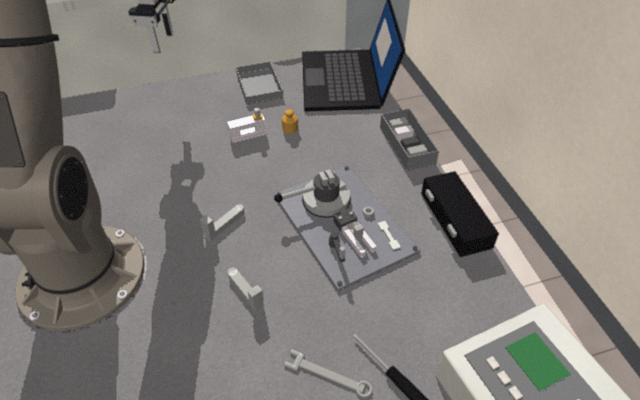

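View pics/a_wrist.png

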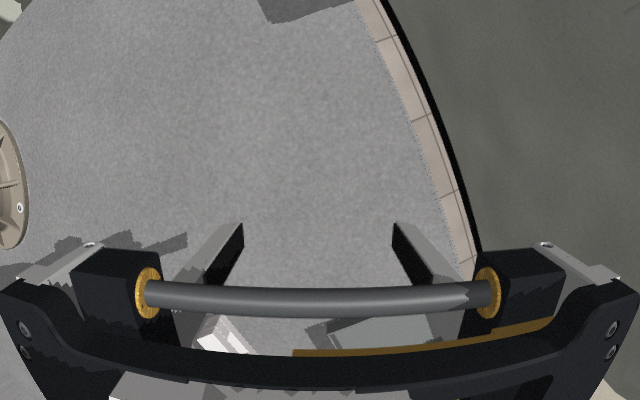

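The scene view shows the lock unit at about (320,245), with the bar knob at (338,189), the flange at (347,233) and the guide at (295,240). Two loose key-like pieces lie on the bench at (272,178) and (338,172). Next I'll enlarge the unit.

```bash
cat > h.py <<'E'
from plant import robot,get_image
import numpy as np, cv2
def f(d): return d["img"].shape[0]/2/np.tan(np.radians(d["fov_y"])/2)
def cast(d,u,v,z,fish=False):
    T=np.array(d["camera_from_world"]);R=T[:3,:3];c=-R.T@T[:3,3]
    x=np.array([u-d["cx"],v-d["cy"]])/f(d)
    if fish:
        r=np.linalg.norm(x); ray=np.r_[x/r*np.sin(r),np.cos(r)]
    else: ray=np.r_[x,1]
    w=R.T@ray; return c+w*(z-c[2])/w[2]
def proj(d,p,fish=False):
    T=np.array(d["camera_from_world"]);q=T[:3,:3]@np.array(p)+T[:3,3]
    if fish:
        rr=np.linalg.norm(q[:2]);th=np.arctan2(rr,q[2]);x=q[:2]/rr*th
    else: x=q[:2]/q[2]
    return np.array([d["cx"],d["cy"]])+f(d)*x
def crop(d,name,x0,y0,w,h,s):
    im=d["img"][y0:y0+h,x0:x0+w,::-1]
    cv2.imwrite(f"pics/{name}.png",cv2.resize(im,None,fx=s,fy=s,interpolation=cv2.INTER_CUBIC))
E
python3 - <<'E'
from h import *
crop(get_image("scene"),"b_scene",240,150,160,140,5) if 0 else None
crop(get_image("scene"),"b_scene",245,175,150,115,5)
crop(get_image("side"),"b_side",265,155,160,140,4)
E
```

```text
(no output)
```

View pics/b_scene.png

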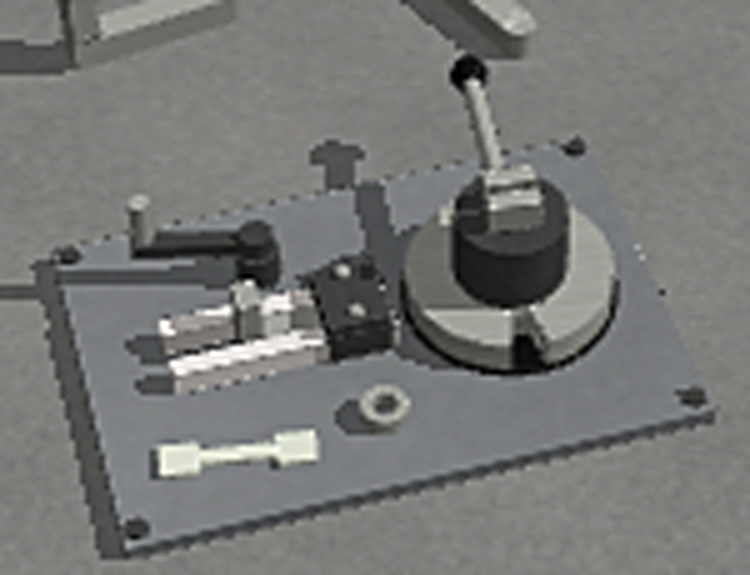

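View pics/b_side.png

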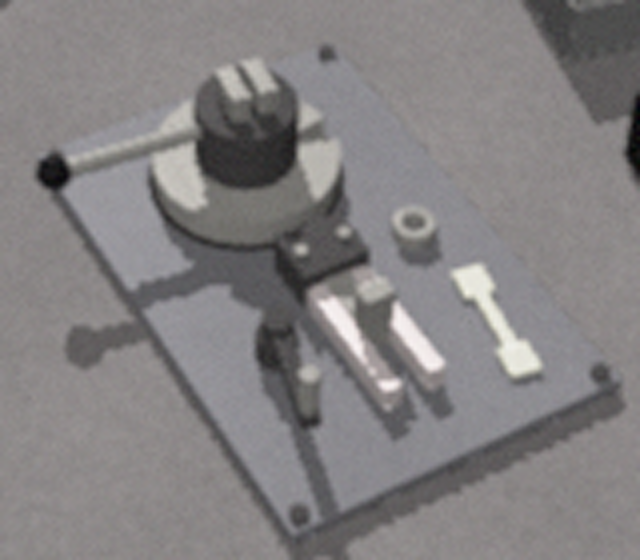

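The crops show the plate screws in the scene at (258,226), (360,204), (384,254) and (272,281). The key is in the guide with its grip near (294,237), the pin is at (273,217), and the keyway on the flange faces +x. Next step is measuring.

```bash
cat > unit.py <<'E'
from h import *
def dark(d,u,v,r=5,t=None):
    im=cv2.cvtColor(d["img"],cv2.COLOR_RGB2GRAY).astype(float)
    u0,v0=int(round(u)),int(round(v)); p=im[v0-r:v0+r+1,u0-r:u0+r+1]
    w=np.clip(np.median(p)-20-p,0,None)
    yy,xx=np.mgrid[v0-r:v0+r+1,u0-r:u0+r+1]
    return (w*xx).sum()/w.sum(),(w*yy).sum()/w.sum()
E
python3 - <<'E'
from unit import *
S=get_image("scene");D=get_image("side")
sc=[(67,256),(573,146),(693,396),(136,528)]
sd=[(300,514),(52,172),(327,53),(600,372)]
P=[np.array(cast(S,*dark(S,245+x/5-.4,175+y/5-.4,3),.0125)) for x,y in sc]
Q=[np.array(cast(D,*(265+x/4-.4,155+y/4-.4),.0125)) for x,y in sd]
for p,q in zip(P,Q): print(p.round(4),q.round(4))
def fit(P):
    # order: (-x,-y),(-x,+y),(+x,+y),(+x,-y)
    ey=(P[1]-P[0]+P[2]-P[3])[:2]; ex=(P[3]-P[0]+P[2]-P[1])[:2]
    print("len",np.linalg.norm(ey)/2,np.linalg.norm(ex)/2,"ang",np.degrees([np.arctan2(ey[1],ey[0])-np.pi/2,np.arctan2(ex[1],ex[0])]))
    a=np.arctan2(ey[1],ey[0])-np.pi/2
    c=np.mean(P,0)[:2]; R=np.array([[np.cos(a),-np.sin(a)],[np.sin(a),np.cos(a)]])
    o=c-R@np.array([.0025,-.0825]); print("origin",o)
fit(P)
# depth check, flange/collar etc
q=[cast(D,265+52/4-.4,155+172/4-.4,.068)]
k2=dark(D,278,198,5); k1=dark(S,338.5,189.5,5); print("knob",cast(S,*k1,.068),cast(D,*k2,.068))
for n,d in(("S",S),("D",D)):
    dep=d["depth"]; print(n,dep.shape,(dep==0).mean())
E
```

```text
[ 0.5594 -0.2056  0.0125] [ 0.5557 -0.2039  0.0125]
[0.4926 0.1034 0.0125] [0.4852 0.0918 0.0125]
[0.693  0.145  0.0125] [0.691  0.145  0.0125]
[ 0.7584 -0.1635  0.0125] [ 0.7559 -0.1613  0.0125]
len 0.31574616351861173 0.20404807711298117 ang [12.09164417 11.82329757]
origin [0.60611827 0.04998803]
knob [0.47673753 0.03929616 0.068     ] [0.47712158 0.03821197 0.068     ]
S (400, 640) 0.0039921875
D (400, 640) 0.0040546875
```

The screws fit a plate with unit yaw ≈12° and origin ≈(0.606,0.050). The knob is 0.129 m away (expected 0.127), so the spindle is at about 1.45 rad, inside its range. Next I'll cross-check with depth and locate the pin and the key grip.

There are three key-like pieces in the scene view: (294,237) in the guide, (272,178) loose and (338,172) loose. The task says the key is in the guide, so I'll check the size of that one.

```bash
cat >> unit.py <<'E'
A=np.radians(12.0); O=np.array([.6055,.0503])
RU=np.array([[np.cos(A),-np.sin(A)],[np.sin(A),np.cos(A)]])
def tou(p): p=np.array(p); return np.r_[RU.T@(p[:2]-O),p[2:]]
def tow(p): p=np.array(p); return np.r_[RU@p[:2]+O,p[2:]]
def cloud(d):
    dep=d["depth"].astype(float);v,u=np.mgrid[:400,:640]
    T=np.array(d["camera_from_world"]);c=np.stack([(u-d["cx"])/f(d)*dep,(v-d["cy"])/f(d)*dep,dep],-1)
    return (c-T[:3,3])@T[:3,:3]
E
python3 - <<'E'
from unit import *
for n in("scene","side"):
    d=get_image(n);W=cloud(d);U=(W[...,:2]-O)@RU;z=W[...,2]
    r=np.hypot(U[...,0],U[...,1])
    for nm,lo,hi,R in(("flange",.031,.037,.085),("collar",.077,.083,.05)):
        m=(z>lo)&(z<hi)&(r<R)&(d["depth"]>0); p=U[m]*1000
        (cx,cy),rad=cv2.minEnclosingCircle(p.astype(np.float32)); print(n,nm,m.sum(),round(cx,1),round(cy,1),round(rad,1))
    m=(abs(U[...,0])<.02)&(U[...,1]<-.12)&(U[...,1]>-.21)&(z>.054)&(z<.066); print("grip",m.sum(),(W[m].mean(0)*1000).round(1),U[m].min(0),U[m].max(0))
    m=(abs(U[...,0])<.009)&(U[...,1]<-.11)&(U[...,1]>-.21)&(z>.02)&(z<.032); print("bar y",U[m].min(0),U[m].max(0))
    m=(U[...,0]<-.02)&(U[...,0]>-.13)&(U[...,1]<-.12)&(U[...,1]>-.25)&(z>.055)&(z<.082); print("pin",m.sum(),U[m].mean(0),z[m].max())
    for y0 in(-.137,): print("guide pt px",proj(d,tow([0,-.137,.03])),"bridge",proj(d,tow([0,-.1135,.0415])),"pivot",proj(d,tow([-.055,-.136,.048])))
s=robot.read_state();w,x,y,zz=s["tcp_rot"]
from scipy.spatial.transform import Rotation as RR
print(RR.from_quat([x,y,zz,w]).as_matrix().round(3))
E
```

```text
scene flange 430 8.3 -10.4 72.7
scene collar 146 2.7 1.7 33.9
grip 33 [639.4 -98.6  58.8] [-0.01122945 -0.15914381] [ 0.01260809 -0.14600688]
bar y [-0.00899855 -0.19800413] [ 0.00868597 -0.11067654]
pin 28 [-0.06859165 -0.19759068] 0.07776436379075133
guide pt px [299.66010568 239.05929505] bridge [307.55783118 234.54913935] pivot [295.08837787 220.97572879]
side flange 574 -8.5 -10.7 71.1
side collar 226 -0.4 0.3 34.1
grip 56 [ 635.7 -100.7   59. ] [-0.01149867 -0.16283432] [ 0.00905995 -0.14413579]
bar y [-0.00898954 -0.2023617 ] [ 0.00897339 -0.11027467]
pin 47 [-0.07389003 -0.1996758 ] 0.0791617398252756
guide pt px [355.01558817 230.28612072] bridge [350.08769018 220.61336039] pivot [334.95754723 233.92085724]
[[-0.    -0.908  0.419]
 [-0.     0.419  0.908]
 [-1.     0.    -0.   ]]
```

Collar circle fits are within 1–3 mm of the origin. The key grip spans 20 × 14 mm with its top at 59–60 mm and key y ≈ −115. The pin is 64.6 mm from its pivot (expected 65), so the latch is at about 1.82 rad. All of these match the listed sizes, so I move to above the bar.

```bash
sed -i 's/O=np.array.*/O=np.array([.6063,.0512])/' unit.py
cat > rel.py <<'E'
import sys
from unit import *
from scipy.spatial.transform import Rotation as RR
def go(x,y,z,jaw,quiet=False):
    s=robot.read_state();w,a,b,c=s["tcp_rot"];R=RR.from_quat([a,b,c,w]).as_matrix()
    d=R.T@(np.array([x,y,z])-s["tool_pos"]); j=np.degrees(np.arctan2(R[1,2],R[0,2]))
    dy=(j-jaw+90)%180-90
    print("t",s["clock"],"tcp",s["tool_pos"].round(4),"jaw",j.round(1),"F",s["force"].round(1),"shift mm",(d*1000).round(1),"yaw",round(dy,1))
if __name__=="__main__":
    print(sys.argv); a=[float(v) for v in sys.argv[1:]]; go(*a)
E
python3 rel.py .5117 .0421 .205 95.5
python3 -m inch '[{"grip":0.2,"xyz":[0,-44.7,-42.2],"yaw":0},{"grip":0,"xyz":[0,-44.7,-42.2],"yaw":0},{"grip":-0.15,"xyz":[0,-44.7,-42.2],"yaw":0},{"grip":-0.15,"xyz":[0,-44.7,-42.2],"yaw":0},{"grip":-0.15,"xyz":[0,-44.7,-42.2],"yaw":0},{"grip":-0.15,"xyz":[0,-44.7,-42.2],"yaw":0},{"grip":-0.15,"xyz":[0,-44.7,-42.2],"yaw":0},{"grip":-0.15,"xyz":[0,-44.7,-42.2],"yaw":0},{"grip":-0.15,"xyz":[0,-44.7,-42.2],"yaw":0},{"grip":-0.15,"xyz":[0,-44.7,-42.2],"yaw":0}]'
python3 rel.py .5117 .0421 .205 95.5
```

```text
['rel.py', '.5117', '.0421', '.205', '95.5']
t 0.45 tcp [0.2831 0.6127 0.2054] jaw 65.2 F [ 0.2  0.1 -0.5] shift mm [ 4.000e-01 -4.469e+02 -4.221e+02] yaw -30.3
clock: 1.7
tool_pos: [0.5124, 0.0403, 0.2059]
tcp_rot: [0.596, -0.381, 0.595, 0.381]
force: [0.3, 0.9, 0.7]
grip_width: 0.0398
['rel.py', '.5117', '.0421', '.205', '95.5']
t 1.7 tcp [0.5124 0.0403 0.2059] jaw 65.2 F [0.3 0.9 0.7] shift mm [0.9 1.4 1.3] yaw -30.3
```

```bash
python3 -m inch '[{"grip":-0.15,"xyz":[0,1,1],"yaw":-10},{"grip":-0.15,"xyz":[0,0,0],"yaw":-10},{"grip":-0.15,"xyz":[0,0,0],"yaw":-10},{"grip":-0.15,"xyz":[30,0,0],"yaw":0},{"grip":-0.15,"xyz":[30,0,0],"yaw":0},{"grip":-0.15,"xyz":[0,0,0],"yaw":0}]'
python3 rel.py .5117 .0421 .055 95.5
python3 - <<'E'
from unit import *
d=get_image("wrist");crop(d,"c_w",0,0,640,400,1.25)
d=get_image("scene");crop(d,"c_s",225,110,200,160,4)
E
```

```text
clock: 2.45
tool_pos: [0.5102, 0.0432, 0.1442]
tcp_rot: [0.476, -0.522, 0.478, 0.523]
force: [-0.0, -0.3, 0.3]
grip_width: 0.0398
['rel.py', '.5117', '.0421', '.055', '95.5']
t 2.45 tcp [0.5102 0.0432 0.1442] jaw 95.2 F [-0.  -0.3  0.3] shift mm [89.2 -1.7 -1.1] yaw -0.3
```

View pics/c_w.png

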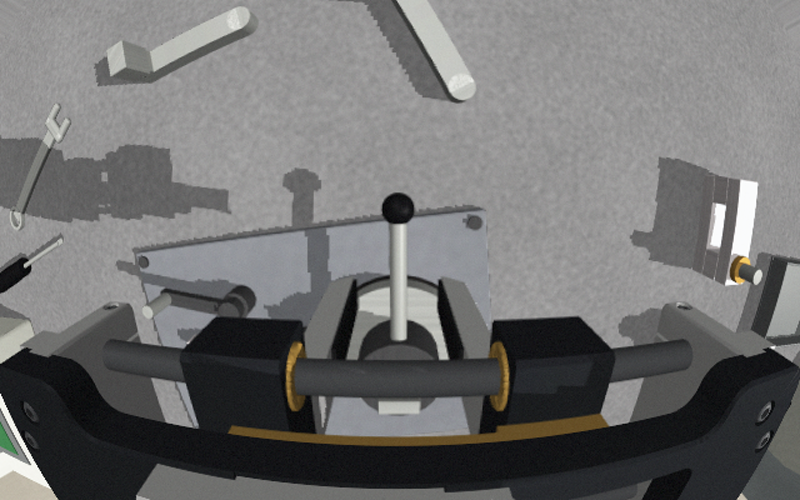

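View pics/c_s.png

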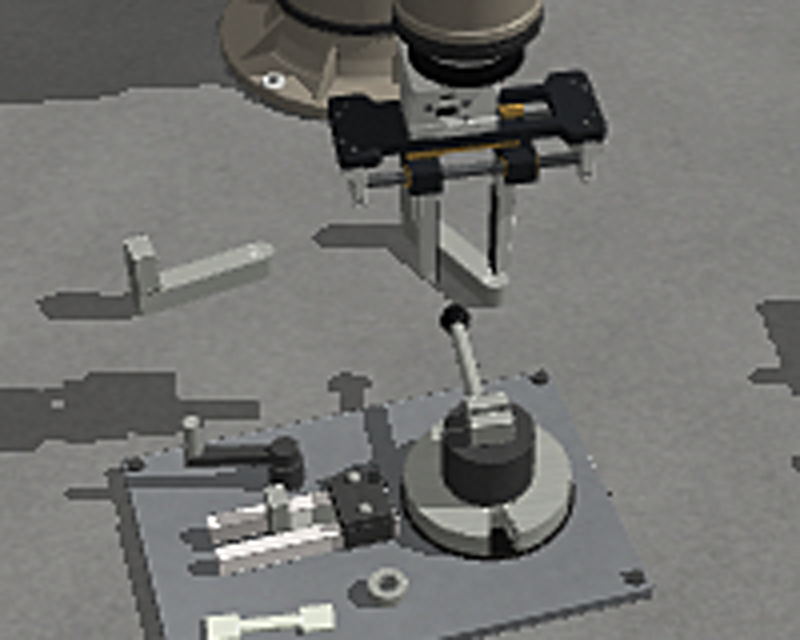

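The wrist view shows the bar from (398,208) to (398,340), centred between the fingertips at (355,290) and (440,290). The two loose keys lie on the bench and are not in the guide, so they stay untouched. I'll descend around the bar and narrow the gap.

```bash
python3 -m inch '[{"grip":-0.15,"xyz":[30,0,0],"yaw":0},{"grip":-0.15,"xyz":[30,-1,-0.5],"yaw":0},{"grip":-0.15,"xyz":[28,0,0],"yaw":0},{"grip":-0.63,"xyz":[0,0,0],"yaw":0},{"grip":-0.63,"xyz":[0,0,0],"yaw":0},{"grip":-0.63,"xyz":[0,0,0],"yaw":0}]'
python3 rel.py .5117 .0421 .055 95.5
```

```text
clock: 3.3
tool_pos: [0.5133, 0.0433, 0.0589]
tcp_rot: [-0.477, 0.523, -0.476, -0.522]
force: [0.1, -0.3, 0.1]
grip_width: 0.0179
['rel.py', '.5117', '.0421', '.055', '95.5']
t 3.3 tcp [0.5133 0.0433 0.0589] jaw 95.2 F [ 0.1 -0.3  0.1] shift mm [ 3.9  1.7 -1.1] yaw -0.3
```

```bash
python3 -m inch '[{"grip":-0.63,"xyz":[4,0,0],"yaw":0},{"grip":-0.63,"xyz":[0,-0.5,9.8],"yaw":6},{"grip":-0.63,"xyz":[0,-0.5,9.8],"yaw":6},{"grip":-0.63,"xyz":[0,-0.5,9.8],"yaw":6},{"grip":-0.63,"xyz":[0,-0.5,9.8],"yaw":6},{"grip":-0.63,"xyz":[0,-0.5,9.8],"yaw":6},{"grip":-0.63,"xyz":[0,-0.5,9.8],"yaw":6},{"grip":-0.63,"xyz":[0,-0.5,9.8],"yaw":6},{"grip":-0.63,"xyz":[0,-0.5,9.8],"yaw":6},{"grip":-0.63,"xyz":[0,0,0],"yaw":0}]'
python3 rel.py .5117 .0421 .055 10
python3 - <<'E'
from rel import *
u=tou(robot.read_state()["tool_pos"]);print(u,np.hypot(*u[:2]),np.degrees(np.arctan2(-u[0],u[1])))
E
```

```text
clock: 4.55
tool_pos: [0.537, 0.1158, 0.0534]
tcp_rot: [0.648, -0.284, 0.648, 0.283]
force: [0.2, -0.6, 0.4]
grip_width: 0.017
['rel.py', '.5117', '.0421', '.055', '10']
t 4.55 tcp [0.537  0.1158 0.0534] jaw 47.3 F [ 0.2 -0.6  0.4] shift mm [ -1.6 -31.4 -71.3] yaw 37.3
[-0.05432908  0.07755767  0.05339798] 0.09469340593559512 35.01120673974632
```

```bash
python3 -m inch '[{"grip":-0.63,"xyz":[0,-0.5,9.8],"yaw":6},{"grip":-0.63,"xyz":[0,-0.5,9.8],"yaw":6},{"grip":-0.63,"xyz":[0,-0.5,9.8],"yaw":6},{"grip":-0.63,"xyz":[0,-0.5,9.8],"yaw":6},{"grip":-0.63,"xyz":[0,-0.5,9.8],"yaw":6},{"grip":-0.63,"xyz":[0,-0.3,6.5],"yaw":5},{"grip":-0.63,"xyz":[0,0,0],"yaw":0},{"grip":-0.63,"xyz":[0,0,0],"yaw":0}]'
python3 - <<'E'
from rel import *
go(.5117,.0421,.055,12)
u=tou(robot.read_state()["tool_pos"]);print(u,np.hypot(*u[:2]),np.degrees(np.arctan2(-u[0],u[1])))
d=get_image("side");crop(d,"d_d",265,155,160,140,5)
d=get_image("scene");crop(d,"d_s",245,175,150,115,5)
E
```

```text
clock: 5.55
tool_pos: [0.584, 0.1425, 0.0535]
tcp_rot: [0.703, -0.076, 0.703, 0.076]
force: [0.1, -0.4, -0.9]
grip_width: 0.0173
t 5.55 tcp [0.584  0.1425 0.0535] jaw 12.4 F [ 0.1 -0.4 -0.9] shift mm [ -1.5 -82.6 -92.1] yaw 0.4
[-0.00284812  0.09398383  0.05349255] 0.09402697635687868 1.7357797477828407
```

View pics/d_d.png

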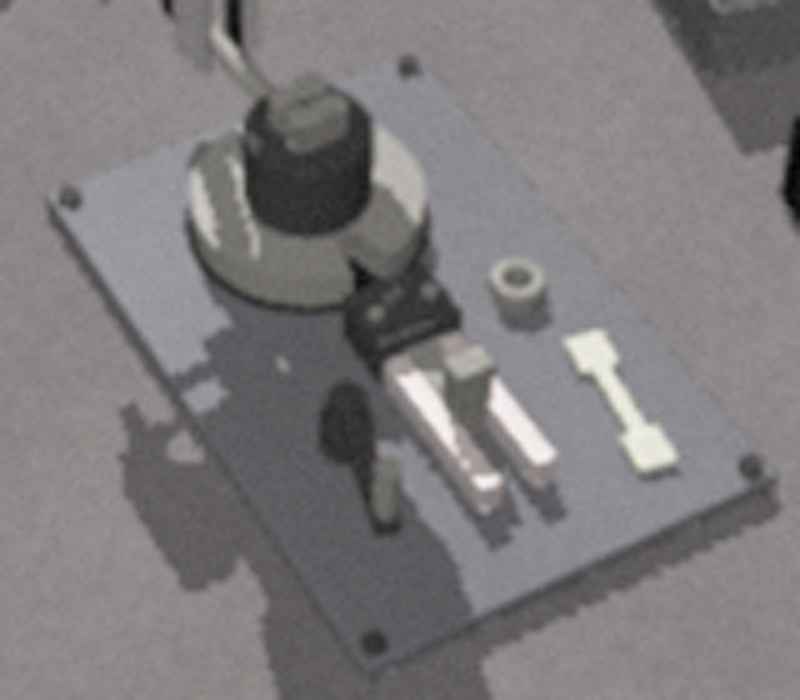

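View pics/d_s.png

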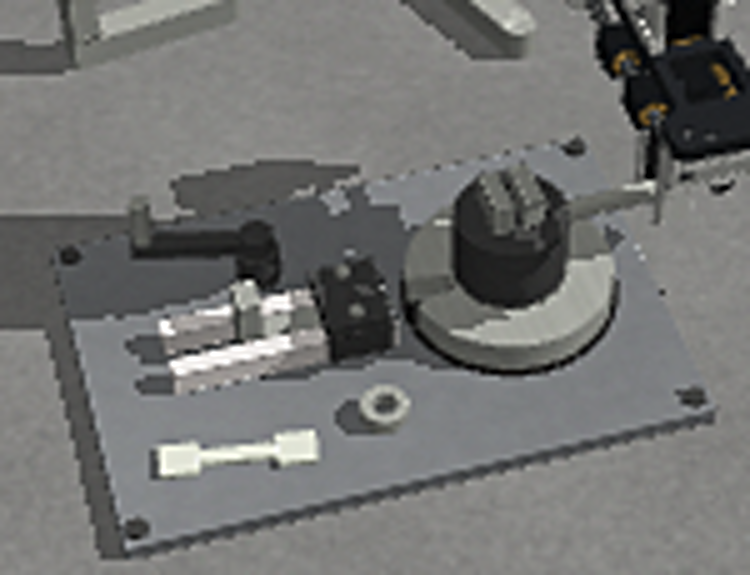

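The keyway nearly faces the key; in the side crop it is at (375,270). Next I push the remaining ~3.5° and refine the unit pose from the four side-view screws, which are now all visible.

```bash
python3 -m inch '[{"grip":-0.63,"xyz":[0,0,3],"yaw":1.5},{"grip":-0.63,"xyz":[0,0,2.8],"yaw":1.5},{"grip":-0.63,"xyz":[0,0,0],"yaw":0},{"grip":-0.4,"xyz":[0,0,0],"yaw":0},{"grip":-0.15,"xyz":[0,0,-3],"yaw":0},{"grip":-0.15,"xyz":[-40,0,0],"yaw":0},{"grip":-0.15,"xyz":[-50,0,0],"yaw":0},{"grip":-0.5,"xyz":[-50,50,0],"yaw":0},{"grip":-1,"xyz":[0,50,0],"yaw":0}]'
python3 - <<'E'
from rel import *
go(.5117,.0421,.055,12)
d=get_image("side");crop(d,"e_d",265,135,160,140,5);D=d
S=get_image("scene");crop(S,"e_s",245,175,150,115,5)
sc=[(67,256),(573,146),(693,396),(136,528)]
sd=[(373,642),(68,198),(408,66),(751,466)]
P=[np.array(cast(S,*dark(S,245+x/5-.4,175+y/5-.4,3),.0125)) for x,y in sc]
Q=[np.array(cast(D,*dark(D,265+x/5-.4,155+y/5-.4,3),.0125)) for x,y in sd]
for P in(P,Q):
    ey=(P[1]-P[0]+P[2]-P[3])[:2]; ex=(P[3]-P[0]+P[2]-P[1])[:2]
    a=np.arctan2(ey[1],ey[0])-np.pi/2;b=np.arctan2(ex[1],ex[0]);c=np.mean(P,0)[:2]
    R=np.array([[np.cos(a),-np.sin(a)],[np.sin(a),np.cos(a)]])
    print(np.linalg.norm(ey)/2,np.linalg.norm(ex)/2,np.degrees([a,b]),c-R@np.array([.0025,-.0825]))
E
```

```text
clock: 6.78
tool_pos: [0.5734, 0.2374, 0.1913]
tcp_rot: [0.707, -0.055, 0.703, 0.057]
force: [-0.1, 0.8, -1.1]
grip_width: 0.0232
t 6.775 tcp [0.5734 0.2374 0.1913] jaw 9.1 F [-0.1  0.8 -1.1] shift mm [ 135.4 -183.5  -92.4] yaw -2.9
0.31488628904385196 0.2048039059291123 [11.94574132 11.58719382] [0.60584376 0.05038014]
0.3132595964006667 0.20462395889165846 [12.09808609 11.69352548] [0.6027072  0.04931596]
```

View pics/e_d.png

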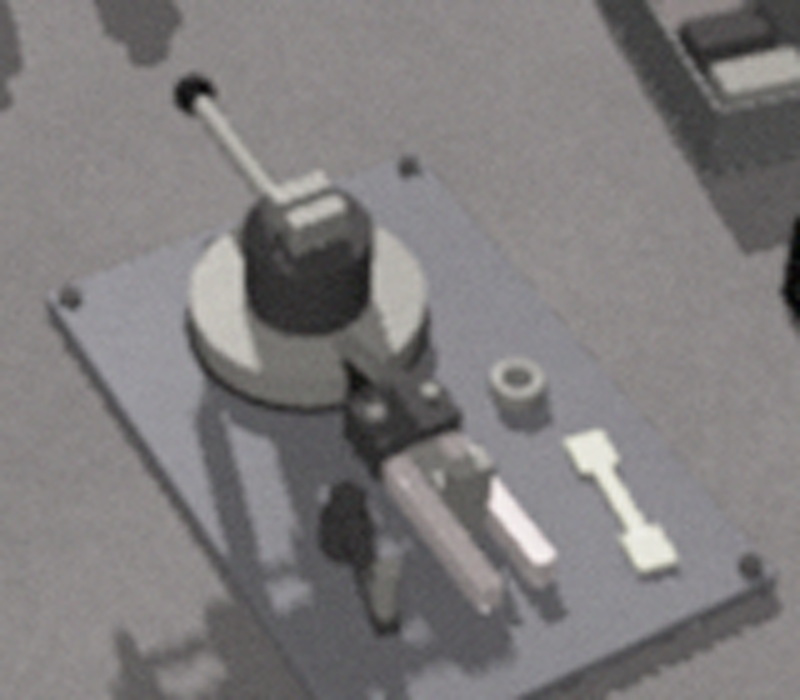

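View pics/e_s.png

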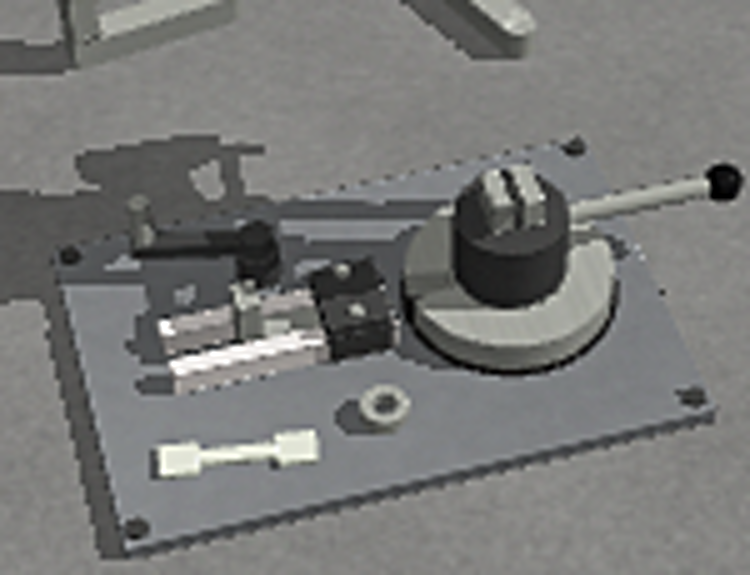

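The knob is now at scene (389,211) and side (304,154), clear of the gripper. Next I measure the bar angle in each view.

Run:
```python
from rel import *
for n,px,Ov in(("scene",(245+723/5,175+183/5),(.6058,.0504)),("side",(265+194/5,135+95/5),(.6027,.0493))):
    d=get_image(n);g=cv2.cvtColor(d["img"],cv2.COLOR_RGB2GRAY);k=np.zeros_like(g);cv2.circle(k,(int(px[0]),int(px[1])),8,1,-1)
    c=np.argwhere((g<55)&(k>0)).mean(0)[::-1]; p=cast(d,*c,.068)
    dv=p[:2]-np.array(Ov)
    # collar top centre by depth
    W=cloud(d);m=(abs(W[...,2]-.080)<.003)&(np.hypot(W[...,0]-.605,W[...,1]-.05)<.05);(x,y),r=cv2.minEnclosingCircle(W[m][:,:2].astype(np.float32)*1000)
    print(n,c,p.round(4),"r",np.hypot(*dv),"spindle deg",np.degrees(np.arctan2(dv[1],dv[0]))-102, "collar",x,y,r)
    dv=p[:2]-np.array([x,y])/1000;print(np.hypot(*dv),np.degrees(np.arctan2(dv[1],dv[0]))-102)
```

```text
scene [389.21428571 210.92857143] [0.582  0.1765 0.068 ] r 0.1283690212023683 spindle deg -1.3227198627751449 collar 608.1618041992188 51.99748229980469 33.3365478515625
0.12726369310741753 -0.14447898155317773
side [302.83333333 152.95833333] [0.5787 0.1785 0.068 ] r 0.13139008943847405 spindle deg -1.4809781736547478 collar 605.0830078125 55.9683837890625 38.62767028808594
0.12531940414101841 0.14702709762684663
```

Both views put the spindle within ±1.5° of zero, and the bar radius checks at 127 mm. Now I move above the guide, behind the key's grip.

```bash
sed -i 's/O=np.array.*/O=np.array([.605,.0505])/' unit.py
python3 - <<'E'
from rel import *
print(tow([0,-.19])); go(*tow([0,-.19]),.19,12); print(robot.read_state()["joint_positions"].round(2))
E
```

```text
[ 0.64450322 -0.13534804]
t 6.975 tcp [0.5713 0.2373 0.1874] jaw 9.3 F [-0.7 -1.6 -0.5] shift mm [  -2.5 -379.6   11.8] yaw -2.7
[-1.08  0.44  0.77  1.79 -0.35  1.06 -0.01]
```

```bash
python3 -m inch '[{"grip":-1,"xyz":[0,-54.2,1.7],"yaw":0},{"grip":-1,"xyz":[0,-54.2,1.7],"yaw":0},{"grip":-1,"xyz":[0,-54.2,1.7],"yaw":0},{"grip":-1,"xyz":[0,-54.2,1.7],"yaw":0},{"grip":-1,"xyz":[0,-54.2,1.7],"yaw":0},{"grip":-1,"xyz":[0,-54.2,1.7],"yaw":0},{"grip":-1,"xyz":[0,-54.2,1.7],"yaw":-2.7},{"grip":-1,"xyz":[0,0,0],"yaw":0}]'
python3 - <<'E'
from rel import *
go(*tow([0,-.19]),.04,12); u=tou(robot.read_state()["tool_pos"]);print(u)
d=get_image("wrist");crop(d,"f_w",0,0,640,400,1.25)
d=get_image("scene");crop(d,"f_s",215,125,180,150,4)
E
```

```text
clock: 7.98
tool_pos: [0.6428, -0.1435, 0.1878]
tcp_rot: [0.703, -0.071, 0.704, 0.07]
force: [-0.7, -0.2, -0.3]
grip_width: 0.0006
t 7.975 tcp [ 0.6428 -0.1435  0.1878] jaw 11.4 F [-0.7 -0.2 -0.3] shift mm [147.7   8.    3.3] yaw -0.6
[-0.00331342 -0.1976317   0.18776727]
```

View pics/f_w.png

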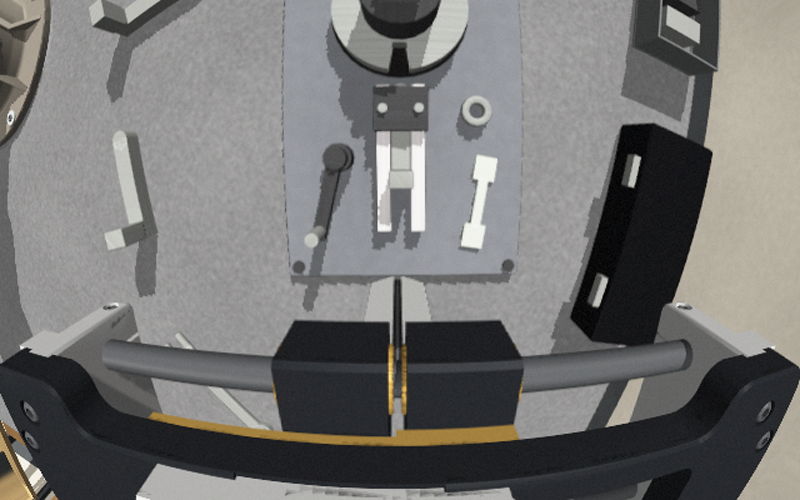

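View pics/f_s.png

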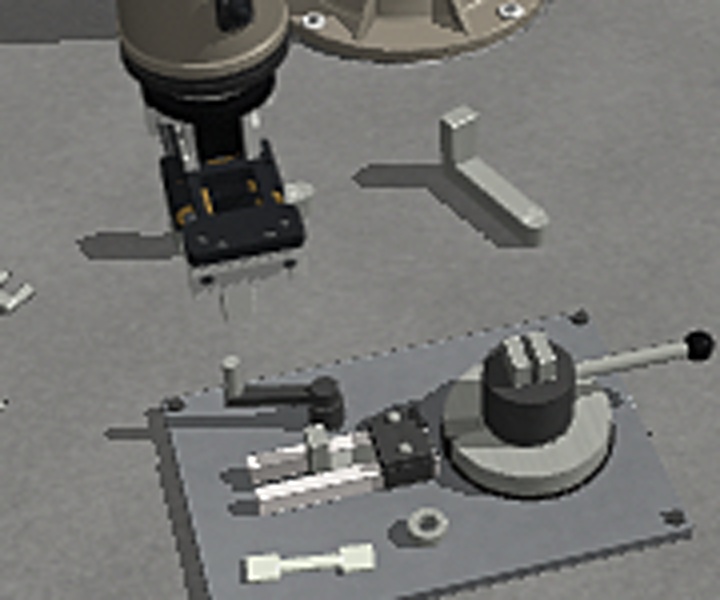

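The wrist view shows the keyway at (400,60) in line with the guide, bridge and key grip (401,180), and the closed fingers at x≈397. The grip is 20 mm wide and fills the guide, so this is the right key. I'll descend behind it and push.

```bash
python3 -m inch '[{"grip":-1,"xyz":[50,3,2],"yaw":-0.6},{"grip":-1,"xyz":[50,2,1],"yaw":0},{"grip":-1,"xyz":[46,0,0],"yaw":0},{"grip":-1,"xyz":[0,0,0],"yaw":0},{"grip":-1,"xyz":[0,8,0],"yaw":0},{"grip":-1,"xyz":[0,8,0],"yaw":0},{"grip":-1,"xyz":[0,8,0],"yaw":0},{"grip":-1,"xyz":[0,0,0],"yaw":0}]'
python3 - <<'E'
from rel import *
go(*tow([0,-.1355]),.04,12); u=tou(robot.read_state()["tool_pos"]);print(u)
d=get_image("wrist");crop(d,"g_w",0,0,640,400,1.25)
d=get_image("scene");crop(d,"g_s",215,125,180,150,4)
E
```

```text
clock: 9.07
tool_pos: [0.6413, -0.1061, 0.0424]
tcp_rot: [0.703, -0.077, 0.702, 0.078]
force: [0.2, 0.6, 0.3]
grip_width: 0.0001
t 9.075 tcp [ 0.6413 -0.1061  0.0424] jaw 12.6 F [0.2 0.6 0.3] shift mm [ 2.4 25.3 -2.7] yaw 0.6
[ 0.00298874 -0.16072633  0.04244197]
```

View pics/g_w.png

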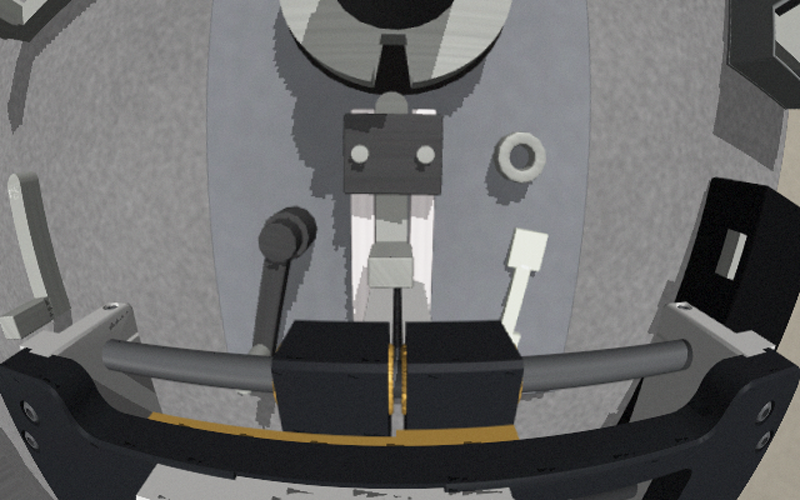

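View pics/g_s.png

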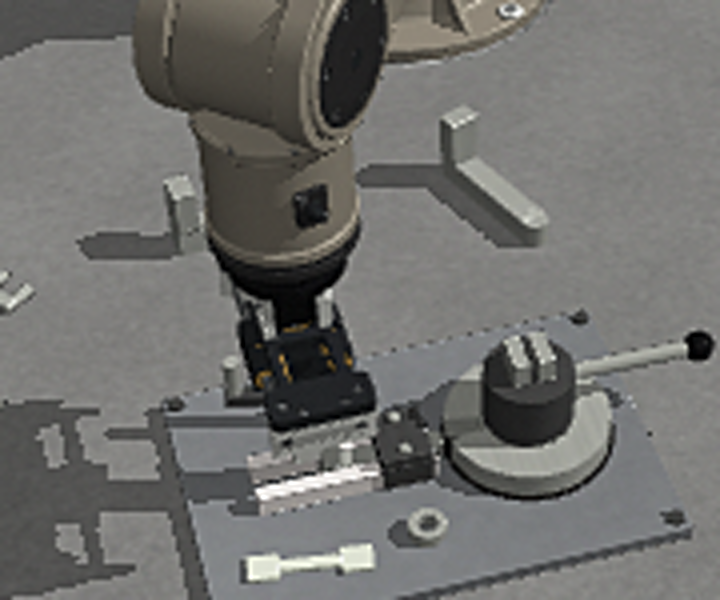

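The nose (392,103) is emerging in line with the keyway (393,65). I keep pushing.

```bash
python3 -m inch '[{"grip":-1,"xyz":[0,7,-1],"yaw":0},{"grip":-1,"xyz":[0,7,-1],"yaw":0},{"grip":-1,"xyz":[0,6,0],"yaw":0},{"grip":-1,"xyz":[0,0,0],"yaw":0}]'
python3 rel.py $(python3 -c "
from unit import *
print(*tow([0,-.1355]))") .04 12
python3 -m inch '[{"grip":-1,"xyz":[0,3,0],"yaw":0},{"grip":-1,"xyz":[0,2,0],"yaw":0},{"grip":-1,"xyz":[0,0,0],"yaw":0}]'
python3 - <<'E'
from rel import *
go(*tow([0,-.1355]),.04,12); u=tou(robot.read_state()["tool_pos"]);print(u)
d=get_image("wrist");crop(d,"h_w",160,40,320,240,2.5)
E
```

```text
clock: 9.68
tool_pos: [0.6347, -0.0875, 0.0417]
tcp_rot: [0.703, -0.077, 0.703, 0.077]
force: [-0.5, -0.1, 0.4]
grip_width: 0.0006
['rel.py', '0.6331720341058064', '-0.08203899989943068', '.04', '12']
t 9.675 tcp [ 0.6347 -0.0875  0.0417] jaw 12.5 F [-0.5 -0.1  0.4] shift mm [ 1.7  5.7 -0.3] yaw 0.5
clock: 10.05
tool_pos: [0.6335, -0.0831, 0.0416]
tcp_rot: [0.703, -0.077, 0.703, 0.077]
force: [1.6, -1.0, 1.9]
grip_width: 0.0009
t 10.05 tcp [ 0.6335 -0.0831  0.0416] jaw 12.5 F [ 1.6 -1.   1.9] shift mm [ 1.6  1.1 -0.1] yaw 0.5
[ 8.11153048e-05 -1.36609961e-01  4.16314149e-02]
```

View pics/h_w.png

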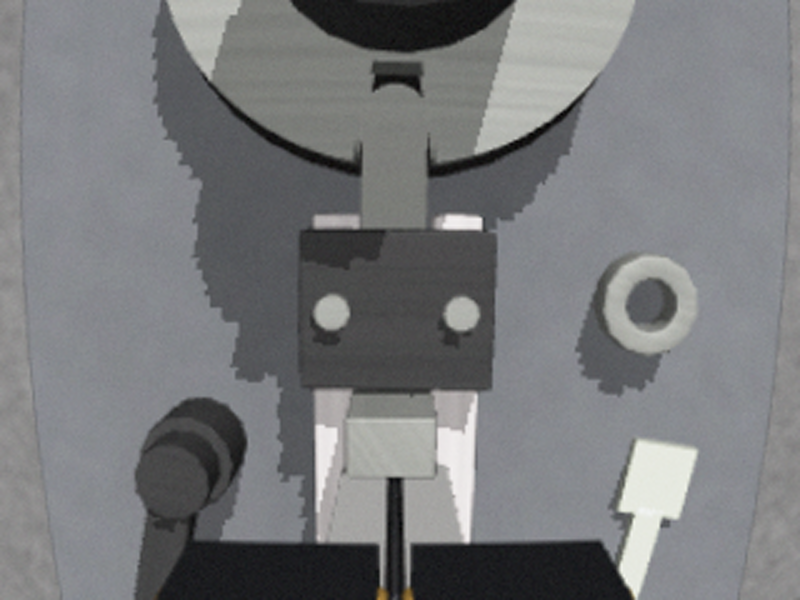

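The key is in the keyway, with its nose at (398,85). The grip's front edge (row 420) is not yet at the bridge (row 388), so I push in small steps and watch the force.

```bash
python3 -m inch '[{"grip":-1,"xyz":[0,2,0],"yaw":0},{"grip":-1,"xyz":[0,2,0],"yaw":0},{"grip":-1,"xyz":[0,0,0],"yaw":0}]'
python3 -m inch '[{"grip":-1,"xyz":[0,2,0],"yaw":0},{"grip":-1,"xyz":[0,0,0],"yaw":0}]'
python3 -m inch '[{"grip":-1,"xyz":[0,2,0],"yaw":0},{"grip":-1,"xyz":[0,0,0],"yaw":0}]'
python3 - <<'E'
from rel import *
u=tou(robot.read_state()["tool_pos"]);print(u)
d=get_image("wrist");crop(d,"i_w",160,40,320,240,2.5)
E
```

```text
clock: 10.48
tool_pos: [0.6331, -0.0813, 0.0417]
tcp_rot: [0.703, -0.078, 0.703, 0.076]
force: [3.9, -11.1, -3.1]
grip_width: 0.0004
clock: 10.72
tool_pos: [0.633, -0.0812, 0.0419]
tcp_rot: [0.704, -0.078, 0.702, 0.074]
force: [7.7, -18.7, -7.8]
grip_width: 0.0004
clock: 10.98
tool_pos: [0.633, -0.0811, 0.042]
tcp_rot: [0.704, -0.078, 0.702, 0.073]
force: [9.9, -27.6, -11.5]
grip_width: 0.0001
[ 7.87262645e-06 -1.34517865e-01  4.20240878e-02]
```

View pics/i_w.png

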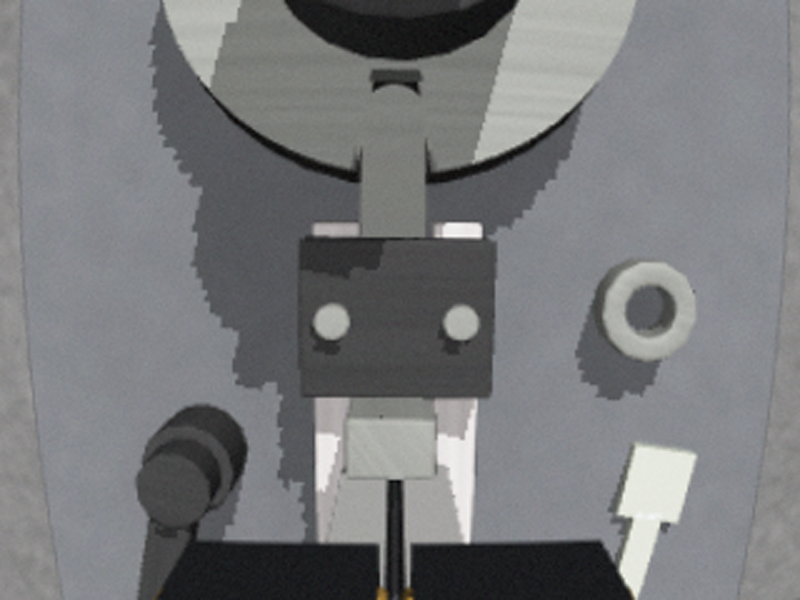

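Run:
```python
from rel import *
d=get_image("wrist");T=np.array(d["camera_from_world"]);print("cam unit",tou(-T[:3,:3].T@T[:3,3]))
def c(p): return ((proj(d,tow(p),True)-[160,40])*2.5).round(0)
print("bridge rear top",c([0,-.1135,.0415]),"front top",c([0,-.0755,.0415]))
print("grip front top home",c([0,-.1135,.060]),"rear",c([0,-.1275,.060]))
print("keyway floor top",c([0,-.036,.034]),"nose home top",c([0,-.0375,.028]))
for v in (420,478):
    p=cast(d,160+392/2.5,40+v/2.5,.060,True); print(tou(p))
for v in (238,397):
    p=cast(d,160+392/2.5,40+v/2.5,.0415,True); print(tou(p))
```

```text
cam unit [-0.00086111 -0.06230424  0.22015967]
bridge rear top [395. 412.] front top [396. 253.]
grip front top home [395. 435.] rear [395. 495.]
keyway floor top [397.  87.] nose home top [396.  96.]
[-0.00074072 -0.1100318   0.06      ]
[-0.00068651 -0.12341848  0.06      ]
[-0.00091306 -0.072062    0.0415    ]
[-0.00075046 -0.10981541  0.0415    ]
```

Calibration offsets cancel in this view: the grip front measures y −110.0 and the bridge rear −109.8, so they meet. The stop force confirms it, and the key is home. I'll back off, rise and turn for the latch.

```bash
python3 -m inch '[{"grip":-1,"xyz":[0,-20,0],"yaw":0},{"grip":-1,"xyz":[-10,-10,0],"yaw":0},{"grip":-1,"xyz":[-50,0,0],"yaw":0},{"grip":-1,"xyz":[-30,0,0],"yaw":10},{"grip":-1,"xyz":[0,0,0],"yaw":10},{"grip":-1,"xyz":[0,0,0],"yaw":10},{"grip":-1,"xyz":[0,0,0],"yaw":10},{"grip":-1,"xyz":[0,0,0],"yaw":10},{"grip":-1,"xyz":[0,0,0],"yaw":10},{"grip":-1,"xyz":[0,0,0],"yaw":10}]'
python3 -m inch '[{"grip":-1,"xyz":[0,0,0],"yaw":10},{"grip":-1,"xyz":[0,0,0],"yaw":10},{"grip":-1,"xyz":[0,0,0],"yaw":10},{"grip":-1,"xyz":[0,0,0],"yaw":5},{"grip":-1,"xyz":[0,0,0],"yaw":0}]'
python3 - <<'E'
from rel import *
print(robot.read_state()["joint_positions"].round(2))
go(*tow([-.1,-.1916]),.054,-92.3); print(tou(robot.read_state()["tool_pos"]))
S=get_image("scene");D=get_image("side");crop(S,"j_s",215,125,180,150,4);crop(D,"j_d",265,135,160,140,5)
for d in (S,D):
    W=cloud(d);U=(W[...,:2]-O)@RU;z=W[...,2]
    m=(U[...,0]<-.02)&(U[...,0]>-.1)&(U[...,1]<-.17)&(U[...,1]>-.23)&(z>.055)&(z<.082); print("pin",m.sum(),U[m].mean(0))
E
```

```text
clock: 12.32
tool_pos: [0.6384, -0.1041, 0.1322]
tcp_rot: [0.619, 0.342, 0.619, -0.341]
force: [-0.7, 0.3, 0.2]
grip_width: 0.0004
clock: 12.95
tool_pos: [0.6384, -0.1042, 0.1318]
tcp_rot: [-0.489, -0.511, -0.489, 0.511]
force: [0.4, -0.4, 0.7]
grip_width: 0.0002
[-0.69  0.79  1.19  1.78 -0.8   1.15 -0.86]
t 12.95 tcp [ 0.6384 -0.1042  0.1318] jaw -92.4 F [ 0.4 -0.4  0.7] shift mm [ 77.8 -88.9  57.4] yaw -0.1
[ 0.00047765 -0.15824331  0.13180777]
pin 29 [-0.06812485 -0.19798589]
pin 48 [-0.07339402 -0.20002311]
```

View pics/j_s.png

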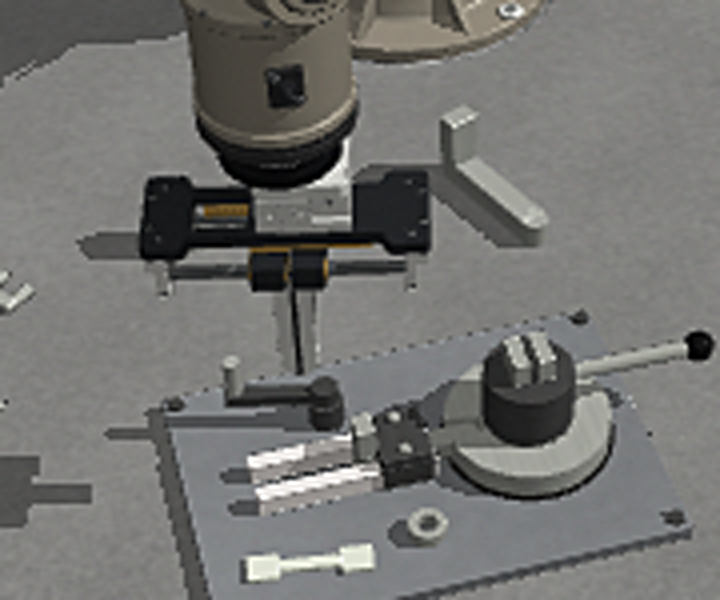

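View pics/j_d.png

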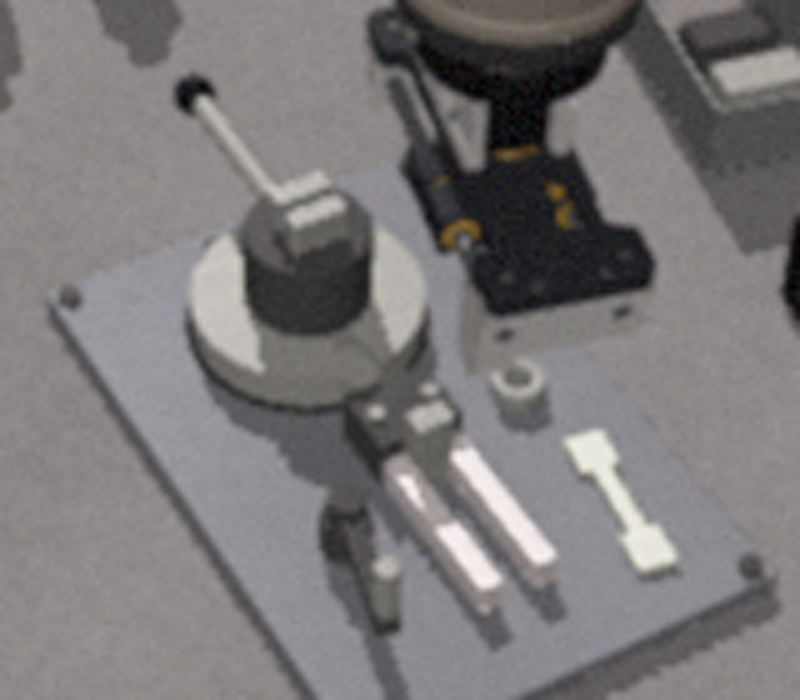

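Both views show the key grip against the bridge, and the latch pin at scene (272,218) is still in place. I'll move outside the pin and descend.

```bash
python3 -m inch '[{"grip":-1,"xyz":[0,-30,19],"yaw":0},{"grip":-1,"xyz":[0,-30,19],"yaw":0},{"grip":-1,"xyz":[0,-29,19],"yaw":0},{"grip":-1,"xyz":[0,0,0],"yaw":0},{"grip":-1,"xyz":[0,0,0],"yaw":0}]'
python3 - <<'E'
from rel import *
print(robot.read_state()["joint_positions"].round(2))
go(*tow([-.1,-.1916]),.054,-92.3); print(tou(robot.read_state()["tool_pos"]))
d=get_image("wrist");crop(d,"k_w",0,0,640,400,1.25)
E
```

```text
clock: 13.68
tool_pos: [0.5477, -0.1572, 0.1319]
tcp_rot: [0.489, 0.511, 0.489, -0.51]
force: [-0.3, 0.5, 0.3]
grip_width: 0.0002
[-0.7   0.69  1.25  1.96 -0.76  1.07 -0.72]
t 13.675 tcp [ 0.5477 -0.1572  0.1319] jaw -92.4 F [-0.3  0.5  0.3] shift mm [77.9 -0.7  0.6] yaw -0.1
[-0.09928255 -0.19127296  0.13192178]
```

View pics/k_w.png

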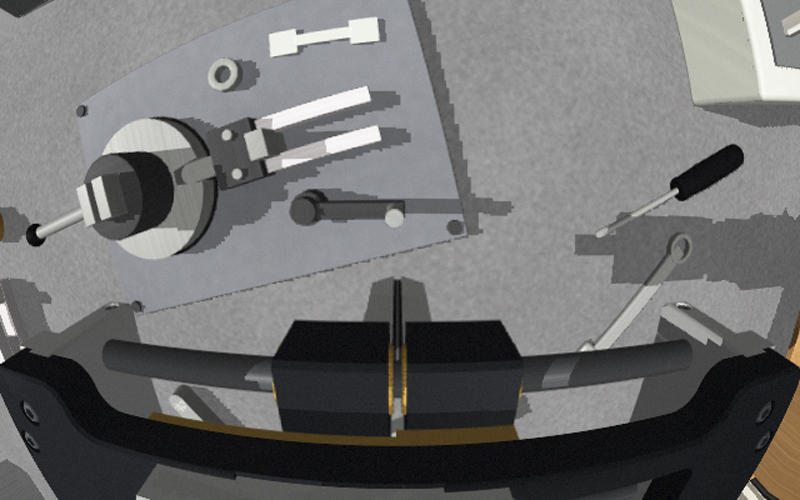

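The pin is at (394,215), straight ahead of the closed fingers. I'll descend, make contact and begin the arc.

```bash
python3 -m inch '[{"grip":-1,"xyz":[40,0,0],"yaw":0},{"grip":-1,"xyz":[38,0,0],"yaw":0},{"grip":-1,"xyz":[0,8,0],"yaw":0},{"grip":-1,"xyz":[0,7,0],"yaw":0},{"grip":-1,"xyz":[0,0,0],"yaw":0},{"grip":-1,"xyz":[0,9.2,1.3],"yaw":-8},{"grip":-1,"xyz":[0,9.2,1.3],"yaw":-8},{"grip":-1,"xyz":[0,9.2,1.3],"yaw":-8},{"grip":-1,"xyz":[0,0,0],"yaw":0}]'
python3 - <<'E'
from rel import *
print(robot.read_state()["joint_positions"].round(2))
go(*tow([-.1,-.1916]),.054,-92.3); print(tou(robot.read_state()["tool_pos"]))
d=get_image("wrist");crop(d,"l_w",0,0,640,400,1.25)
E
```

```text
clock: 14.85
tool_pos: [0.5905, -0.1596, 0.0547]
tcp_rot: [0.585, 0.398, 0.584, -0.398]
force: [-0.5, 0.3, 0.2]
grip_width: 0.0006
[-0.54  0.74  1.    1.91 -0.79  0.94 -0.34]
t 14.85 tcp [ 0.5905 -0.1596  0.0547] jaw -68.5 F [-0.5  0.3  0.2] shift mm [  0.7 -39.7 -17.7] yaw 23.8
[-0.0578767  -0.20252718  0.05472868]
```

View pics/l_w.png

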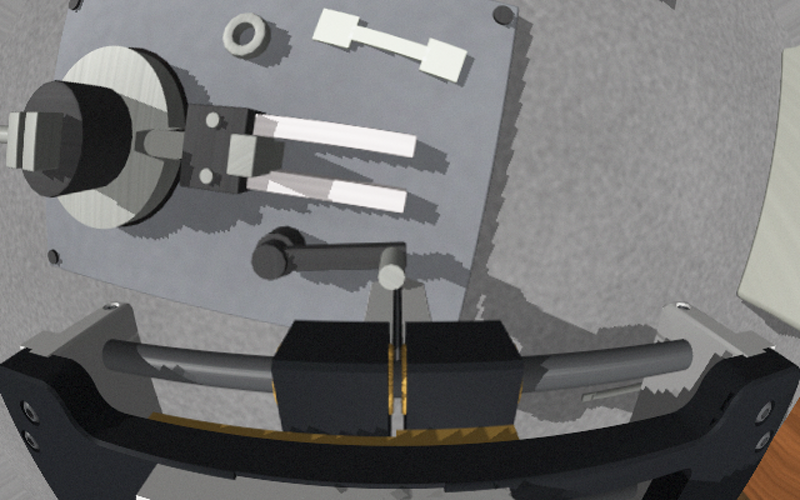

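The pin (392,275) is in contact and centred on the fingers, and the latch has moved. I continue the arc.

```bash
python3 -m inch '[{"grip":-1,"xyz":[0,9.2,1.3],"yaw":-8},{"grip":-1,"xyz":[0,9.2,1.3],"yaw":-8},{"grip":-1,"xyz":[0,9.2,1.3],"yaw":-8},{"grip":-1,"xyz":[0,9.2,1.3],"yaw":-8},{"grip":-1,"xyz":[0,9.2,1.3],"yaw":-8},{"grip":-1,"xyz":[0,0,0],"yaw":0}]'
python3 - <<'E'
from rel import *
go(*tow([.010,-.150]),.054,12); print(tou(robot.read_state()["tool_pos"]))
d=get_image("wrist");crop(d,"m_w",0,0,640,400,1.25)
E
```

```text
clock: 15.65
tool_pos: [0.6293, -0.1369, 0.0539]
tcp_rot: [0.685, 0.175, 0.685, -0.175]
force: [-0.3, -0.4, -0.9]
grip_width: 0.0006
t 15.65 tcp [ 0.6293 -0.1369  0.0539] jaw -28.7 F [-0.3 -0.4 -0.9] shift mm [-0.  45.5 -5.9] yaw -40.7
[-0.01519636 -0.18838683  0.05393493]
```

View pics/m_w.png

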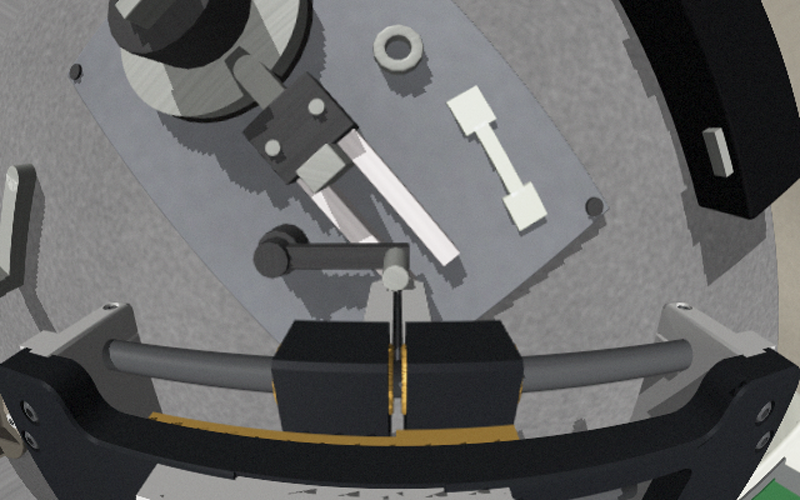

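```bash
python3 -m inch '[{"grip":-1,"xyz":[0,9.2,1.3],"yaw":-8},{"grip":-1,"xyz":[0,9.2,1.3],"yaw":-8},{"grip":-1,"xyz":[0,9.2,1.3],"yaw":-8},{"grip":-1,"xyz":[0,9.2,1.3],"yaw":-8},{"grip":-1,"xyz":[0,5,0.6],"yaw":-5},{"grip":-1,"xyz":[0,0,0],"yaw":-2},{"grip":-1,"xyz":[0,0,0],"yaw":0}]'
python3 rel.py $(python3 -c "
from unit import *
print(*tow([.01,-.150]))") .054 12
python3 -m inch '[{"grip":-1,"xyz":[0,2,0],"yaw":0},{"grip":-1,"xyz":[0,1,0],"yaw":0},{"grip":-1,"xyz":[0,0,0],"yaw":0}]'
python3 - <<'E'
from rel import *
go(*tow([.010,-.150]),.054,12); print(tou(robot.read_state()["tool_pos"]))
d=get_image("wrist");crop(d,"n_w",0,0,640,400,1.25)
E
```

```text
clock: 16.58
tool_pos: [0.6444, -0.0993, 0.0536]
tcp_rot: [0.704, -0.063, 0.704, 0.063]
force: [0.6, 0.1, -1.9]
grip_width: 0.0005
['rel.py', '0.6459682296300019', '-0.09414302320189326', '.054', '12']
t 16.575 tcp [ 0.6444 -0.0993  0.0536] jaw 10.3 F [ 0.6  0.1 -1.9] shift mm [-0.4  4.8  2.5] yaw -1.7
clock: 16.95
tool_pos: [0.6442, -0.0958, 0.0536]
tcp_rot: [0.704, -0.065, 0.704, 0.064]
force: [0.3, -0.1, 0.6]
grip_width: 0.0004
t 16.95 tcp [ 0.6442 -0.0958  0.0536] jaw 10.5 F [ 0.3 -0.1  0.6] shift mm [-0.4  1.3  2.1] yaw -1.5
[ 0.00790097 -0.15126309  0.05360718]
```

View pics/n_w.png

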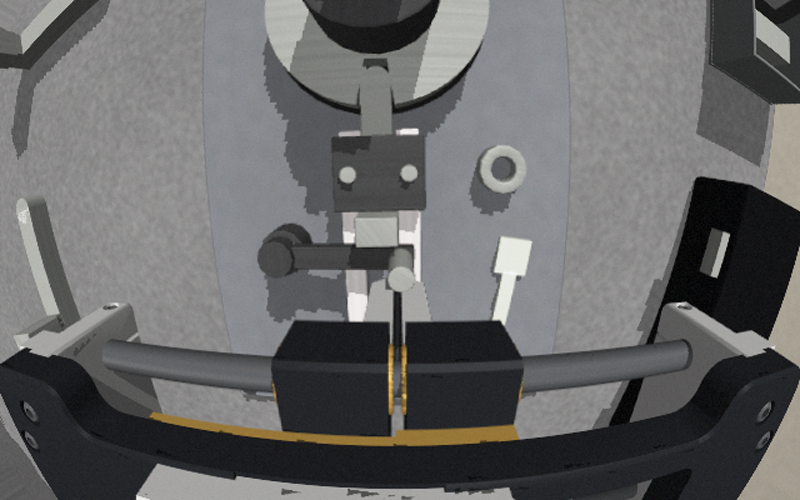

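The latch lies across behind the grip, with the pin at (400,276). I push on in small steps until the stop.

```bash
python3 -m inch '[{"grip":-1,"xyz":[0,2,0],"yaw":0},{"grip":-1,"xyz":[0,0,0],"yaw":0}]'
python3 -m inch '[{"grip":-1,"xyz":[0,1.5,0],"yaw":0},{"grip":-1,"xyz":[0,0,0],"yaw":0}]'
python3 -m inch '[{"grip":-1,"xyz":[0,1.5,0],"yaw":0},{"grip":-1,"xyz":[0,0,0],"yaw":0}]'
python3 -m inch '[{"grip":-1,"xyz":[0,1.5,0],"yaw":0},{"grip":-1,"xyz":[0,0,0],"yaw":0}]'
python3 -c "
from rel import *
print(tou(robot.read_state()['tool_pos']))"
```

```text
clock: 17.25
tool_pos: [0.644, -0.0939, 0.0537]
tcp_rot: [0.704, -0.065, 0.704, 0.065]
force: [-0.2, -0.8, -0.7]
grip_width: 0.0006
clock: 17.5
tool_pos: [0.6438, -0.0935, 0.0538]
tcp_rot: [0.704, -0.065, 0.704, 0.064]
force: [1.9, -6.2, -2.6]
grip_width: 0.0006
clock: 17.75
tool_pos: [0.6438, -0.0933, 0.0539]
tcp_rot: [0.705, -0.065, 0.704, 0.063]
force: [5.2, -11.8, -4.3]
grip_width: 0.0004
clock: 18.0
tool_pos: [0.6438, -0.093, 0.054]
tcp_rot: [0.705, -0.065, 0.704, 0.062]
force: [7.1, -15.9, -8.0]
grip_width: 0.0004
[ 0.00808247 -0.14845641  0.05399276]
```

The force rises against a firm stop at pusher y −148.5 mm (predicted about −149). I'll retreat and check.

```bash
python3 -m inch '[{"grip":-1,"xyz":[0,-15,0],"yaw":0},{"grip":-1,"xyz":[0,-20,0],"yaw":0},{"grip":-1,"xyz":[-50,0,0],"yaw":0},{"grip":-1,"xyz":[-50,-30,0],"yaw":0},{"grip":-1,"xyz":[-30,-30,0],"yaw":0},{"grip":-1,"xyz":[0,0,0],"yaw":0},{"grip":-1,"xyz":[0,0,0],"yaw":0}]'
python3 - <<'E'
from rel import *
d=get_image("wrist");crop(d,"o_w",190,0,260,200,3)
S=get_image("scene");D=get_image("side");crop(S,"o_s",215,125,180,150,4);crop(D,"o_d",265,135,160,140,5)
for n,px,d,Ov in(("scene",(389,211),S,(.6058,.0504)),("side",(303,153),D,(.6027,.0493))):
    g=cv2.cvtColor(d["img"],cv2.COLOR_RGB2GRAY);k=np.zeros_like(g);cv2.circle(k,px,8,1,-1)
    c=np.argwhere((g<55)&(k>0)).mean(0)[::-1]; p=cast(d,*c,.068); dv=p[:2]-np.array(Ov)
    W=cloud(d);U=(W[...,:2]-O)@RU;z=W[...,2]
    m=(abs(U[...,0]-.01)<.025)&(abs(U[...,1]+.138)<.012)&(z>.066)&(z<.082)
    print(n,"spindle",np.degrees(np.arctan2(dv[1],dv[0]))-102,"pin",m.sum(),U[m].mean(0))
E
```

```text
clock: 18.88
tool_pos: [0.66, -0.1826, 0.1828]
tcp_rot: [0.704, -0.064, 0.704, 0.065]
force: [0.4, 0.6, -0.6]
grip_width: 0.0003
scene spindle -1.3227198627751449 pin 17 [ 0.01205866 -0.13558876]
side spindle -1.4809781736547478 pin 31 [ 0.00850762 -0.13709998]
```

View pics/o_w.png

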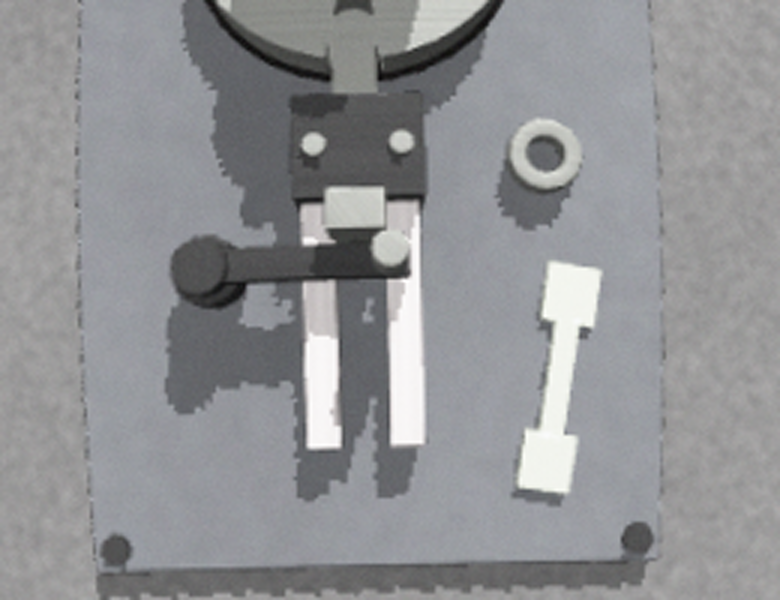

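View pics/o_s.png

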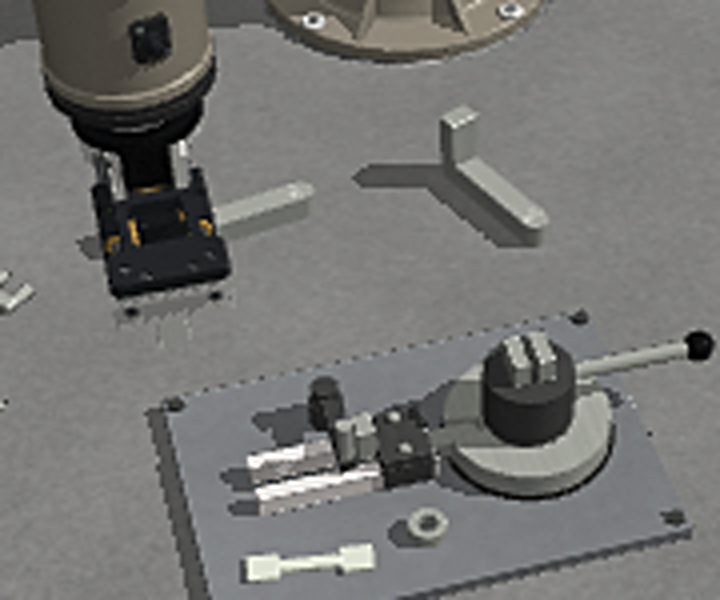

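View pics/o_d.png

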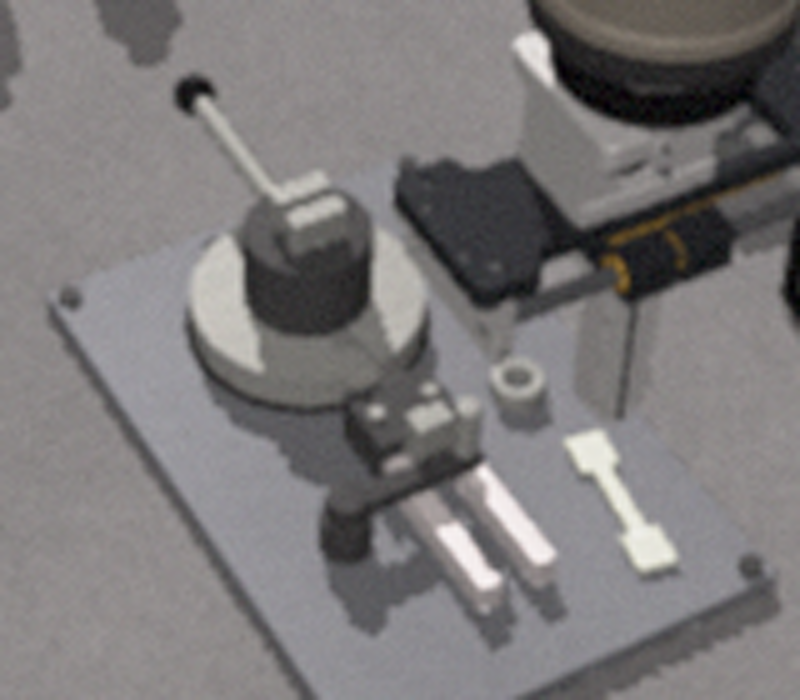

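The latch is shut: the pin measures (10.3,−136.3) mm against an ideal (10,−136). In the wrist crop the arm at (310,262) crosses right behind the grip (355,207), which touches the bridge. The spindle is within 1.5°, and the nut and specimen have not moved. The gripper is clear, so I hand in.

```bash
python3 -c "
from plant import robot
print(robot.read_state()['joint_vel'].round(4)); print(robot.sign_off())"
```

```text
[-0.0036 -0.0014  0.0059 -0.0022  0.0018  0.0032  0.0007]
the job is handed in; nothing more can be done
None
```

The spindle is locked and the job is handed in at about 19 s. I pushed the tommy bar clockwise about 85° with the fingers round it, slid the key home with closed fingers, and swung the latch shut by its pin.

Last checks, all before hand-in:
- **Spindle:** about −1.4° by the knob measured against the plate screws in both views. Measured against the collar just after the turn it was within 0.2°, so the two methods differ by about 1°. Both are inside the tolerance.
- **Key:** it hit a firm stop at about 28 N, and its grip meets the bridge's rear face.
- **Latch:** it hit a firm stop at about 16 N. The pin is within 1 mm of its shut position, averaged over two views that differ by about 3.5 mm.
- **Bystanders:** the nut and specimen look unmoved in the last pictures. I never went near the others, and did not measure any of them at the end.
- **Gripper:** clear of everything.

One check disagreed: the two fixed cameras place the unit about 3 mm apart. I used a middle value for the key and latch, and both stop contacts agreed with it to about 1 mm.

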